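# Hook and snap the cover onto a terminal housing

### The job

Put the blue cover back on the open terminal housing: hook its front lip fully home under the yellow bar, against the springy strip at the back of the slot, with the other end still raised, then pivot it down until it snaps flat under the brass roller and let go. Feel for the slot and never force the cover or lean on the housing (stay under about 40 N), and leave the relay, the contactor and the green terminal blocks where they are.

Things in the scene. Friction and masses are not known exactly. Their poses are not given: they have to be found in the camera images.
- cover: Loose blue cover, 0.06 to 0.11 kg, lying flat at first. Origin at its underside, +x to its tail, z up. Plate 4 mm thick, x -42 to +45 mm, 70 mm wide (y). Lip: tongue 44 mm wide, 3 mm thick, flush with the underside, from the plate to x = -56 mm. Grip fin on the plate: 12 mm thick in y (pinch it across y), x -14 to +32 mm, top 31 mm above the underside.
- cover_lip (a point): Middle of the lip's front edge, at the underside: x = -56 mm, y = z = 0 in the cover's frame; axes as the cover's.
- cover_tail (a point): Middle of the tail edge, at the underside: x = +45 mm, y = z = 0 in the cover's frame; axes as the cover's. The tail goes under the roller.
- housing: Fixed grey open housing, 150 (x) x 100 x 46 mm high. Origin at its underside's centre on the bench; +x from the lip slot (near the robot) to the roller. Its rim bears a black cover frame (slot, seat, catch) whose top, the seat, is 50 mm above the bench. The frame is clamped up to 6 mm off its middle place along x, either way; this is not measured: feel it. Cheeks give the cover 5 mm side play.
- slot_nominal (a point): Slot mouth at seat height for a frame in its middle place (true mouth up to 6 mm off in x): x = -49.5 mm in the housing. The yellow bar roofs the slot 6.5 mm above the seat, is 4 mm thick and runs to x = -65; inner width 60 mm. Flat land at seat height before it, to x = -22 mm: the lip can slide on it into the slot, tilted 12 to 22 degrees, tail up.
- roller_nominal (a point): Axis (along y) of the 10 mm brass roller, frame in its middle place: x = 47.5 mm in the housing, 7.5 mm above the seat; bracket top 14 mm above the seat. It yields 5 mm to +x (6 N, +0.8 N per mm). The tail first rests on it, cover raised about 6 degrees; 8 to 16 N down on the fin snaps it under, onto the rigid seat: fin top then 81 mm above the bench, lip pressing the strip 1.6 mm.
- slot_strip (a joint): Springy black strip at the back of the slot, its free face 6 mm in from the mouth. 0 = free, in m, grows as the lip pushes it to the housing's -x; rigid stop at 0.0025 m. Starts to yield at 2 N, 5 N at its stop. If the cover is let go while still raised well above the roller, the strip pushes it back out.
- relay: Bystander: loose relay, 49 x 28 x 22 mm, black and clear grey; origin at the centre of its underside.
- contactor: Bystander: loose dark contactor block, 70 x 50 x 48 mm; origin at the centre of its underside.
- green_strip: Bystander: loose green gang of five terminal blocks, 46 x 33 x 36 mm; origin at the centre of its underside.
Mind the look-alikes: they are no part of the job. There is more than one size of the cover; the one meant has the size given above.

How it is judged:
By the outcome, as a careful person would: the job done as asked, in the order asked, and still so for the second after the job is handed in, with the robot touching nothing.
It also fails if it takes over 51 s, if anything falls off the work surface, if the arm or the gripper's body presses on something with over 40 N, if the wrist force passes 120 N, or if a joint passes its speed limit or range.

### The arm

A 6-joint arm with a two-finger parallel gripper is mounted at the origin on a cart in front of the work surface, level with it; the furniture and walls round the work are solid. World frame = base frame: x ahead of the robot, y to its left, z up, the work surface at z = 0. Lengths are in m, angles in rad, forces in N, time in s.
With the tool pointing down it reaches from about 0.325 to 0.9 m from the base axis. Payload 3.5 kg.
Tool frame: the origin (TCP) lies midway between the tips of the shut fingers; the grasp point (between the pads) lies 19 mm behind it; x points along the fingers, z is the direction in which the jaws open and shut, and the axes are right-handed (so a half turn about x gives the same grasp; the last joint's range is limited). The gripper opens to 85 mm and grips with 20 to 120 N. Pads are 22 mm wide; open, the fingers measure 114 mm over their backs; the gripper's body (76 mm by 85 mm) begins 54 mm behind the grasp point. The pads swing forward as they close: fully open they stand 13 mm farther back than shut.
Start: joints at [1.161, 0.276, -0.026, 1.268, 0, 1.467], TCP at [0.189, 0.596, 0.231] pointing down, gripper open.
Joint ranges: [-3.12, 3.12], [-0.85, 1.88], [-1.08, 1.24], [-1.95, 2.15], [-1.57, 1.53], [-3.14, 3.14]. Speed limits (rad/s): [2.57, 2.57, 3.14, 3.14, 3.14, 3.14].

### API

Orientations are given as a rotation vector (axis times angle).
In Python, from plant import get_obs, viewer, ctrl gives the robot as it stands.
- The arm moves only by the shell command python3 -m handwheel 'ROWS'. ROWS is JSON, a list of rows, each a list of 7 numbers: the shift along the tool's x, y, z in mm, then the turn, a rotation vector about the tool's x, y, z in degrees, then the finger opening in mm, from 0 to 85.4. A call has 1 to 20 rows; each row is the pose to reach, as a shift and turn from the pose commanded when the call began, along the tool's axes at that moment; what a row does not reach only later rows make up. A row lasts 1/12 s, in which the tool goes at most 41.7 mm and 7.16 degrees, less where a joint would pass 70% of its speed; a pose out of reach is approached as far as the arm can. A call with a gripper value outside its range is refused whole. The fingers move at their own pace and stop on an object; the grip force is fixed at half the most. Time passes only in rows, so rows that repeat a pose let the fingers close. It gives the time, the measured TCP pose, the force and the opening at its end, in the units of the state.
- get_obs(): the state, without advancing time (a new reading comes with each control period).
- viewer.get_image(name): name is "scene" or "side" or "wrist"; returns a dict with "pixels" (400x640x3 uint8, red, green, blue), "fx", "fy", "cx", "cy" (pixels), "k1" (the pictures are not rectified: a ray, as slopes to the right and down, at radius r is drawn at 1 + k1 r^2 times it, then the intrinsics apply), "origin" and "rotation" of the camera in the world. Camera axes: x right, y down, z forward; pixel columns grow to the right and rows downward; lengths in m; the calibration is good to about 2 mm. A picture is of the moment at which its call begins. There is no depth.
- ctrl.sign_off(): hands the job in, once; it reports no verdict.
Trained networks look in a picture, given as the dict that the camera call returned (one of the last four; its "shot" number tells which), for a name from the list of things; names that differ only in an ending like _2 or _b are one class to them, and where a whole thing is asked for, a point or a joint stands for the part that bears it (a point fixed in the world has none). Each returns a list of dicts, best first, with "conf" (0 to 1); they miss things now and then, are a little off and sometimes report something else, mostly with a low value. They report only what shows in the picture. A call takes as long as a camera call. They do not tell look-alikes from the thing itself.
- viewer.outline_of(picture, query): "region" (400x640 bool, what is visible of it) and "box" ([left, top, right, bottom] in pixels, round what is visible of it).
- viewer.pinpoint(picture, query): "location" ([column, row] in pixels: a listed point, or the origin of a listed thing).
The state is a dict: "t": time; "joint_positions": joint angles; "qd": joint speeds; "joint_efforts": joint torques, N m; "position": TCP position; "tool_rot": TCP orientation; "contact_force": force on the tool from outside, world axes, zero at the start; "ft_torque": the same for the moment, N m; "finger_gap": finger opening in m.
Only numpy, scipy, OpenCV 4.12 (cv2) and the standard library are available. Lean on these libraries where they do the work, as an engineer would, in place of code of your own. Each camera call takes 0.05 s, during which the arm holds its last target.

## Working session

There is one attempt and no reset: what is moved stays moved. The work goes in short steps, Python scripts to look and compute and a shell command to move; the robot and the scene stay as the last step left them, time stands still between calls to the robot, and variables do not carry over. Pictures are saved under pics/ and viewed, and the job is handed in when it is done.

```bash
ls; mkdir -p pics; cat > h.py <<'E'
import numpy as np, cv2
from plant import get_obs, viewer, ctrl
def snap(name,fn):
    p=viewer.get_image(name); cv2.imwrite('pics/'+fn,p['pixels'][:,:,::-1].copy()); return p
def ray(p,uv):
    x=(uv[0]-p['cx'])/p['fx']; y=(uv[1]-p['cy'])/p['fy']
    xd=np.array([x,y]); u=xd.copy()
    for _ in range(30): u=xd/(1+p['k1']*(u@u))
    d=np.array(p['rotation']).reshape(3,3)@np.array([u[0],u[1],1.]); return np.array(p['origin']),d
def atz(p,uv,z):
    o,d=ray(p,uv); return o+d*(z-o[2])/d[2]
def proj(p,X):
    c=np.array(p['rotation']).reshape(3,3).T@(np.array(X)-p['origin']); u=c[:2]/c[2]; u=u*(1+p['k1']*(u@u))
    return np.array([u[0]*p['fx']+p['cx'],u[1]*p['fy']+p['cy']])
def tri(l):
    A=np.zeros((3,3));b=np.zeros(3)
    for p,uv in l:
        o,d=ray(p,uv); d=d/np.linalg.norm(d); M=np.eye(3)-np.outer(d,d); A+=M;b+=M@o
    return np.linalg.solve(A,b)
E
python3 - <<'E'
from h import *
np.set_printoptions(precision=4,suppress=True)
for n in ['scene','side','wrist']:
    p=snap(n,n+'0.png'); print(n,p['origin'],p['fx'],p['k1'])
    for q in ['cover','cover_lip','cover_tail','housing','slot_nominal','roller_nominal','relay','contactor','green_strip']:
        r=viewer.pinpoint(p,q); print(q,[(np.round(a['location'],1),round(a['conf'],2)) for a in r[:3]])
o=get_obs();print(o)
E
```

```text
pics
scene [-0.0696 -0.3258  0.749 ] 408.7439059360673 0.03704943145502588
cover [(array([342.9, 215.6]), 0.95), (array([388.4, 260.1]), 0.77), (array([372.7, 324.1]), 0.67)]
cover_lip [(array([323.2, 235.1]), 0.85), (array([392.4, 276.7]), 0.74), (array([335.1, 319.2]), 0.72)]
cover_tail [(array([355.3, 205.3]), 0.89), (array([393.6, 244. ]), 0.88), (array([404.3, 322. ]), 0.57)]
housing [(array([237.3, 200.1]), 0.86), (array([335.8, 167.1]), 0.63)]
slot_nominal [(array([226. , 200.5]), 0.77)]
roller_nominal [(array([244.3, 169.3]), 0.86)]
relay [(array([282.8, 258.6]), 0.66), (array([391.4, 278.3]), 0.57)]
contactor [(array([338. , 166.9]), 0.69)]
green_strip [(array([381. , 183.9]), 0.58)]
side [0.4644 0.8354 0.4228] 413.80357360074544 -0.019157571621950635
cover [(array([313.5, 219.4]), 0.94), (array([406.6, 196. ]), 0.91), (array([341.8, 194.9]), 0.71)]
cover_lip [(array([366.7, 195.4]), 0.6), (array([341.5, 225.5]), 0.6), (array([426.8, 208.4]), 0.6)]
cover_tail [(array([290.8, 211.1]), 0.96), (array([398.7, 189.3]), 0.68), (array([330.2, 197. ]), 0.59)]
housing [(array([331.2,
[... 281 characters left out ...]
19  0.3745] 301.95990573418493 -0.039058868096024144
cover [(array([ 43.6, 386.7]), 0.35)]
cover_lip []
cover_tail []
housing []
slot_nominal []
roller_nominal []
relay [(array([ 45.8, 383.6]), 0.71)]
contactor []
green_strip []
{'t': 1.5, 'joint_positions': array([ 1.1606,  0.2764, -0.0264,  1.268 , -0.    ,  1.4674]), 'qd': array([0.0005, 0.0027, 0.0001, 0.0008, 0.0001, 0.0006]), 'joint_efforts': array([  0.0012, -44.5475,  29.5554,   0.0009,  -0.    ,  -0.    ]), 'position': array([0.1888, 0.5958, 0.2313]), 'tool_rot': array([-0.9803,  1.3389,  0.9803]), 'contact_force': array([-0.4973, -1.0135, -0.7172]), 'ft_torque': array([-0.0081,  0.06  , -0.0216]), 'finger_gap': 0.08529592489792115}
```

View pics/scene0.png

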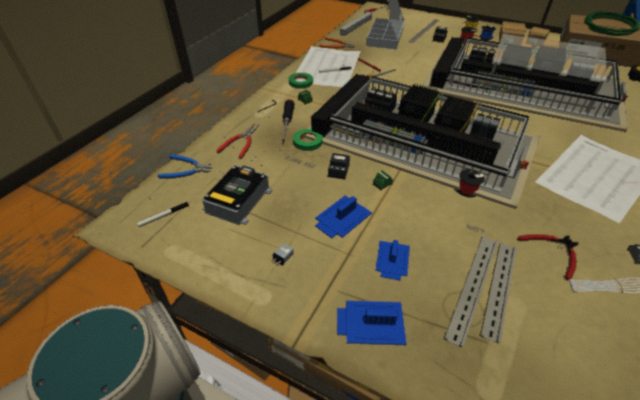

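View pics/side0.png

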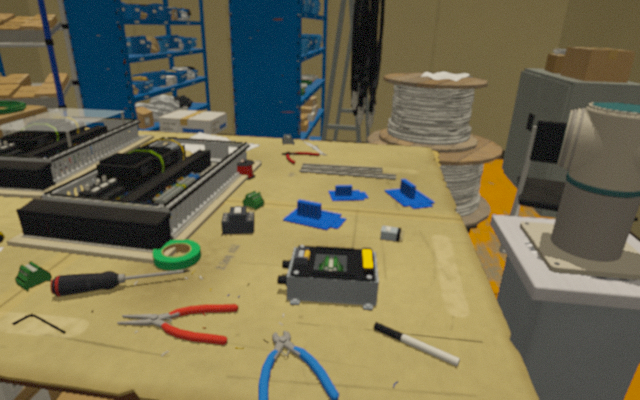

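```bash
python3 - <<'E'
import cv2
a=cv2.imread('pics/scene0.png')[130:350,190:460];cv2.imwrite('pics/scene0c.png',cv2.resize(a,None,fx=2.7,fy=2.7,interpolation=cv2.INTER_CUBIC))
a=cv2.imread('pics/side0.png')[160:330,200:460];cv2.imwrite('pics/side0c.png',cv2.resize(a,None,fx=3,fy=3,interpolation=cv2.INTER_CUBIC))
E
```

```text
(no output)
```

View pics/scene0c.png

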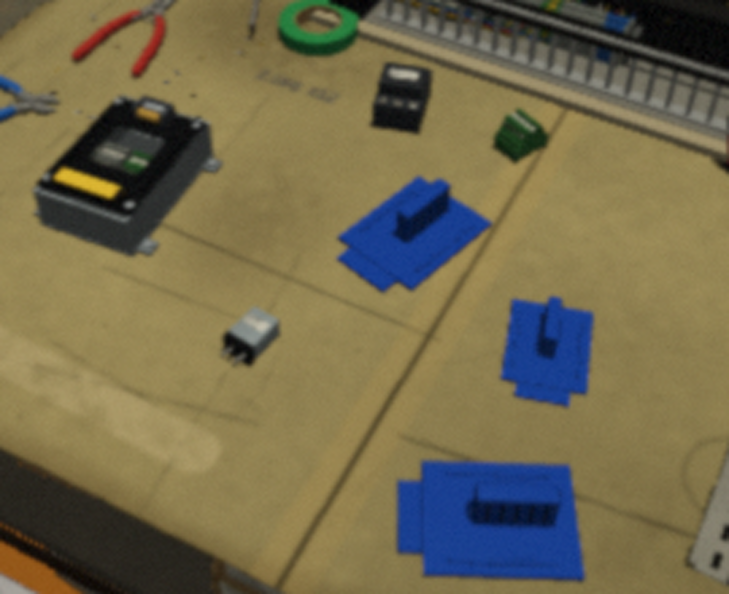

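View pics/side0c.png

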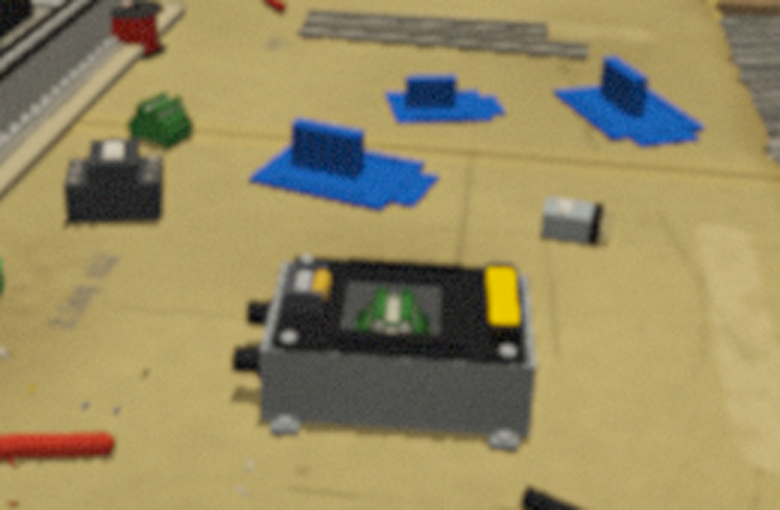

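Three blue covers show in the scene view, at about (343,216), (388,260) and (373,324). I'll measure each one's size and the housing pose.

```bash
python3 - <<'E'
from h import *
np.set_printoptions(precision=4,suppress=True)
a=viewer.get_image('scene'); b=viewer.get_image('side')
P={}
for k,p in (('a',a),('b',b)):
    for q in ['cover_lip','cover_tail']:
        for r in viewer.pinpoint(p,q): print(k,q,np.round(r['location'],1),round(r['conf'],2),atz(p,r['location'],0))
    for r in viewer.outline_of(p,'cover'):
        m=r['region'].astype(np.uint8); ys,xs=np.nonzero(m)
        W=np.array([atz(p,(x,y),0.002)[:2] for x,y in zip(xs,ys)],dtype=np.float32)
        print(k,'outline',r['box'],round(r['conf'],2),'minrect',cv2.minAreaRect((W*1000).astype(np.float32)))
pa={q:viewer.pinpoint(a,q)[0]['location'] for q in ['slot_nominal','roller_nominal','housing']}
pb={q:viewer.pinpoint(b,q)[0]['location'] for q in ['slot_nominal','roller_nominal','housing']}
for q in pa:
    z={'slot_nominal':.05,'roller_nominal':.0575,'housing':0}[q]
    print(q,tri([(a,pa[q]),(b,pb[q])]),atz(a,pa[q],z),atz(b,pb[q],z))
for q in ['relay','contactor','green_strip']:
    for p in (a,b):
        r=viewer.pinpoint(p,q)
        if r: print(q,atz(p,r[0]['location'],0),r[0]['conf'])
E
```

```text
Traceback (most recent call last):
  File "h.py", line 11, in atz
    o,d=ray(p,uv); return o+d*(z-o[2])/d[2]
        ~~~^^^^^^
  File "h.py", line 9, in ray
    d=np.array(p['rotation']).reshape(3,3)@np.array([u[0],u[1],1.]); return np.array(p['origin']),d
      ~~~~~~~~~~~~~~~~~~~~~~~~~~~~~~~^^^^^
ValueError: cannot reshape array of size 3 into shape (3,3)
```

```bash
sed -i "s/np.array(p\['rotation'\]).reshape(3,3)/cv2.Rodrigues(np.array(p['rotation'],float))[0]/" h.py; cat > m.py <<'E'
from h import *
np.set_printoptions(precision=4,suppress=True)
a=viewer.get_image('scene'); b=viewer.get_image('side')
P={}
for k,p in (('a',a),('b',b)):
    for q in ['cover_lip','cover_tail']:
        for r in viewer.pinpoint(p,q): print(k,q,np.round(r['location'],1),round(r['conf'],2),atz(p,r['location'],0))
    for r in viewer.outline_of(p,'cover'):
        m=r['region'].astype(np.uint8); ys,xs=np.nonzero(m)
        W=np.array([atz(p,(x,y),0.002)[:2] for x,y in zip(xs,ys)],dtype=np.float32)
        print(k,'outline',r['box'],round(r['conf'],2),'minrect',cv2.minAreaRect((W*1000).astype(np.float32)))
pa={q:viewer.pinpoint(a,q)[0]['location'] for q in ['slot_nominal','roller_nominal','housing']}
pb={q:viewer.pinpoint(b,q)[0]['location'] for q in ['slot_nominal','roller_nominal','housing']}
for q in pa:
    z={'slot_nominal':.05,'roller_nominal':.0575,'housing':0}[q]
    print(q,tri([(a,pa[q]),(b,pb[q])]),atz(a,pa[q],z),atz(b,pb[q],z))
for q in ['relay','contactor','green_strip']:
    for p in (a,b):
        r=viewer.pinpoint(p,q)
        if r: print(q,atz(p,r[0]['location'],0),r[0]['conf'])
E
python3 m.py
```

```text
a cover_lip [321.3 236.2] 0.82 [ 0.5019 -0.0316  0.    ]
a cover_lip [338.2 321.9] 0.67 [ 0.318  -0.1655  0.    ]
a cover_tail [356.4 204.6] 0.9 [ 0.6396 -0.0625  0.    ]
a cover_tail [404.2 326.2] 0.69 [ 0.3709 -0.2853  0.    ]
a cover_tail [391.4 242.4] 0.59 [ 0.5622 -0.1873  0.    ]
a outline [336.2, 300.1, 406.2, 347.6] 0.96 minrect ((347.52386474609375, -220.6310577392578), (98.22083282470703, 133.97042846679688), 25.91716957092285)
a outline [318.0, 196.2, 372.4, 236.2] 0.72 minrect ((586.9337158203125, -49.32536315917969), (92.97164916992188, 147.4138946533203), 73.98197937011719)
a outline [375.9, 239.3, 410.9, 280.2] 0.7 minrect ((517.4962768554688, -206.1691436767578), (111.1915283203125, 69.73878479003906), 14.764236450195312)
b cover_lip [344.4 223.5] 0.97 [ 0.5109 -0.0323  0.    ]
b cover_lip [367.1 197.3] 0.89 [ 0.4631 -0.2039  0.    ]
b cover_lip [426.4 207.1] 0.67 [ 0.3104 -0.1671  0.    ]
b cover_lip [330.9 196.4] 0.22 [ 0.5597 -0.1912  0.    ]
b cover_tail [395.2 192.2] 0.97 [ 0.3865 -0.2568  0.    ]
b cover_tail [329.8 195.5] 0.65 [ 0.5633 -0.197   0.    ]
b cover_
[... 285 characters left out ...]
685546875), (98.20760345458984, 116.77979278564453), 15.58862590789795)
b outline [285.5, 198.4, 344.7, 230.9] 0.59 minrect ((582.7852783203125, -63.57826232910156), (137.00352478027344, 150.5914306640625), 74.85736083984375)
slot_nominal [0.4642 0.2181 0.0502] [0.4642 0.2183 0.05  ] [0.4643 0.2176 0.05  ]
roller_nominal [0.5585 0.2251 0.057 ] [0.5538 0.2239 0.0575] [0.5614 0.2222 0.0575]
housing [ 0.5152  0.2148 -0.0005] [0.5106 0.2141 0.    ] [0.5183 0.2123 0.    ]
relay [0.4033 0.0218 0.    ] 0.67
relay [0.4049 0.0308 0.    ] 0.49
contactor [0.7573 0.0474 0.    ] 0.74
contactor [0.7448 0.0251 0.    ] 0.87
green_strip [ 0.7503 -0.0922  0.    ] 0.68
green_strip [ 0.7452 -0.104   0.    ] 0.7
```

```bash
cat >> h.py <<'E'
def box(x0,x1,y0,y1,z0,z1): return np.array([[x,y,z] for x in(x0,x1) for y in(y0,y1) for z in(z0,z1)])/1000
COVER=[box(-42,45,-35,35,0,4),box(-56,-42,-22,22,0,3),box(-14,32,-6,6,4,31)]
HOUS=[box(-75,75,-50,50,0,46)]
def sil(p,boxes,x,y,yaw,s=4):
    m=np.zeros((400*s,640*s),np.uint8);c,sn=np.cos(yaw),np.sin(yaw)
    for b in boxes:
        W=np.c_[x+c*b[:,0]-sn*b[:,1],y+sn*b[:,0]+c*b[:,1],b[:,2]]
        q=np.array([proj(p,w) for w in W]);
        h=cv2.convexHull(((q+.5)*s).astype(np.float32)).round().astype(np.int32); cv2.fillConvexPoly(m,h,1)
    return cv2.resize(m.astype(np.float32),(640,400),interpolation=cv2.INTER_AREA)
def fit(obs,boxes,x0,mask=None):
    from scipy.optimize import minimize
    f=lambda v:sum(np.abs(sil(p,boxes,v[0]/100,v[1]/100,v[2]/5)-r).sum()/r.sum() for p,r in obs)
    s0=np.array([x0[0]*100,x0[1]*100,x0[2]*5])
    r=minimize(f,s0,method='Nelder-Mead',options=dict(initial_simplex=s0+np.array([[0,0,0],[1,0,0],[0,1,0],[0,0,1]])*.8,xatol=1e-3,fatol=1e-4))
    return r.x[0]/100,r.x[1]/100,r.x[2]/5,r.fun
def nearest(p,q,uv):
    rs=viewer.outline_of(p,q); return min(rs,key=lambda r:abs((r['box'][0]+r['box'][2])/2-uv[0])+abs((r['box'][1]+r['box'][3])/2-uv[1]))
E
python3 - <<'E'
from h import *
np.set_printoptions(precision=4,suppress=True)
a=viewer.get_image('scene'); b=viewer.get_image('side')
ra=nearest(a,'cover',(393,260));rb=nearest(b,'cover',(346,194))
print(ra['box'],rb['box'])
ra,rb=ra['region'].astype(float),rb['region'].astype(float)
for o in ([(a,ra),(b,rb)],[(a,ra)],[(b,rb)]): print('cover',fit(o,COVER,(.515,-.197,.1)))
v=fit([(a,ra),(b,rb)],COVER,(.515,-.197,.1))
# blue mask too
ha=nearest(a,'housing',(237,195));hb=nearest(b,'housing',(331,275));print(ha['box'],hb['box'])
ha,hb=ha['region'].astype(float),hb['region'].astype(float)
for o in ([(a,ha),(b,hb)],[(a,ha)],[(b,hb)]): print('hous',fit(o,HOUS,(.514,.213,.06)))
w=fit([(a,ha),(b,hb)],HOUS,(.514,.213,.06))
def over(p,sc,roi,fn):
    x0,y0,x1,y1=roi;im=cv2.resize(p['pixels'][y0:y1,x0:x1,::-1].copy(),None,fx=sc,fy=sc,interpolation=cv2.INTER_CUBIC)
    for bx,t in ((COVER,v),(HOUS,w)):
        c,s=np.cos(t[2]),np.sin(t[2])
        for bb in bx:
            q=[((proj(p,[t[0]+c*k[0]-s*k[1],t[1]+s*k[0]+c*k[1],k[2]])+.5-[x0,y0])*sc).astype(int) for k in bb]
            for i in range(8):
                for j in range(i):
                    if bin(i^j).count('1')==1: cv2.line(im,tuple(map(int,q[i])),tuple(map(int,q[j])),(0,255,255),1)
    cv2.imwrite('pics/'+fn,im)
over(a,3,(190,140,440,300),'ova.png');over(b,3,(200,160,440,330),'ovb.png')
E
```

```text
[375.5, 236.8, 410.6, 280.3] [325.9, 183.9, 369.5, 202.9]
cover (np.float64(0.5189917399609718), np.float64(-0.205123937330687), np.float64(0.2702864027154842), np.float64(0.14356855882124883))
cover (np.float64(0.5191213626108664), np.float64(-0.20582866964364485), np.float64(0.2595654490433031), np.float64(0.042321924144310824))
cover (np.float64(0.5187035700679263), np.float64(-0.2011997534842179), np.float64(0.24634945821243565), np.float64(0.07358674463937621))Traceback (most recent call last):
  File "<stdin>", line 10, in <module>
  File "h.py", line 37, in nearest
    rs=viewer.outline_of(p,q); return min(rs,key=lambda r:abs((r['box'][0]+r['box'][2])/2-uv[0])+abs((r['box'][1]+r['box'][3])/2-uv[1]))
                                      ~~~^^^^^^^^^^^^^^^^^^^^^^^^^^^^^^^^^^^^^^^^^^^^^^^^^^^^^^^^^^^^^^^^^^^^^^^^^^^^^^^^^^^^^^^^^^^^^^^
ValueError: min() iterable argument is empty
```

```bash
python3 - <<'E'
from h import *
np.set_printoptions(precision=4,suppress=True)
def get(n,uv):
    for _ in range(4):
        p=viewer.get_image(n)
        try: r=nearest(p,'housing',uv)
        except ValueError: continue
        c=r['box']; 
        if abs((c[0]+c[2])/2-uv[0])<30: return p,r
a,ha=get('scene',(237,195));b,hb=get('side',(331,275));print(ha['box'],hb['box'])
ha,hb=ha['region'].astype(float),hb['region'].astype(float)
v=(.519,-.205,.26)
for o in ([(a,ha),(b,hb)],[(a,ha)],[(b,hb)]): w=fit(o,HOUS,(.514,.213,.06));print('hous',w)
w=fit([(a,ha),(b,hb)],HOUS,(.514,.213,.06))
def over(p,sc,roi,fn):
    x0,y0,x1,y1=roi;im=cv2.resize(p['pixels'][y0:y1,x0:x1,::-1].copy(),None,fx=sc,fy=sc,interpolation=cv2.INTER_CUBIC)
    for bx,t in ((COVER,v),(HOUS,w)):
        c,s=np.cos(t[2]),np.sin(t[2])
        for bb in bx:
            q=[((proj(p,[t[0]+c*k[0]-s*k[1],t[1]+s*k[0]+c*k[1],k[2]])+.5-[x0,y0])*sc).astype(int) for k in bb]
            for i in range(8):
                for j in range(i):
                    if bin(i^j).count('1')==1: cv2.line(im,tuple(map(int,q[i])),tuple(map(int,q[j])),(0,255,255),1)
    cv2.imwrite('pics/'+fn,im)
over(a,3,(190,140,440,300),'ova.png');over(b,3,(200,160,440,330),'ovb.png')
from scipy.spatial.transform import Rotation as R
o=get_obs();print(o['t'],R.from_rotvec(o['tool_rot']).as_matrix())
E
```

```text
[203.5, 165.1, 272.6, 225.8] [277.2, 244.8, 379.6, 308.6]
hous (np.float64(0.5125201857495228), np.float64(0.21982969407327999), np.float64(0.05559266650535701), np.float64(0.14389695412776668))
hous (np.float64(0.5127308655823193), np.float64(0.22076934693300815), np.float64(0.06431451021624893), np.float64(0.05286926147704591))
hous (np.float64(0.5128516634314282), np.float64(0.21780203752569874), np.float64(0.051447063127491324), np.float64(0.08219965510634221))
3.1 [[-0.     -0.9533  0.302 ]
 [-0.0001  0.302   0.9533]
 [-1.      0.     -0.0001]]
```

View pics/ova.png

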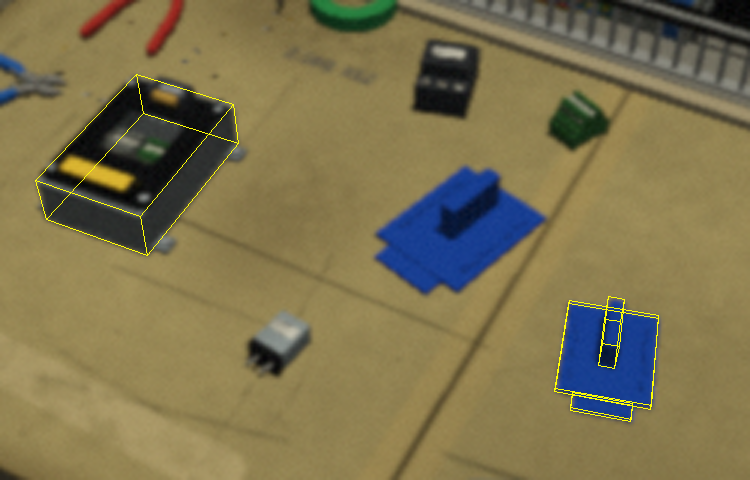

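View pics/ovb.png

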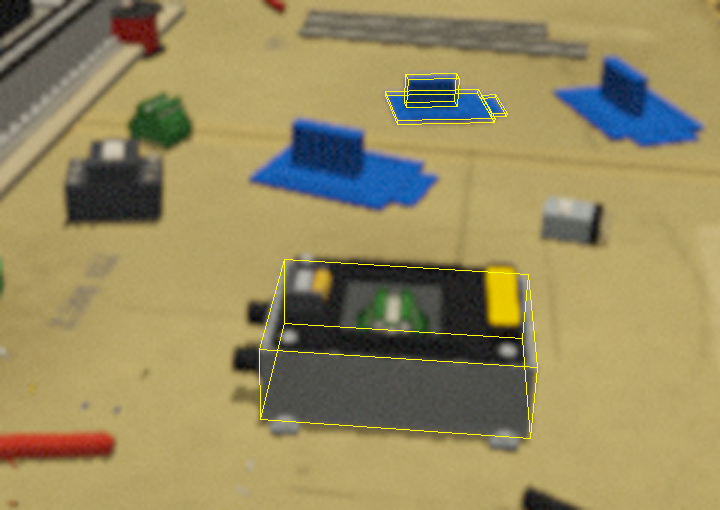

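```bash
cat >> h.py <<'E'
from scipy.spatial.transform import Rotation as R
def toolR(yaw,tilt=0):
    # tool x down, z = cover y ; tilt deg = tail up
    c,s=np.cos(yaw),np.sin(yaw); t=np.radians(tilt)
    X=np.array([c*np.cos(t),s*np.cos(t),np.sin(t)]);Y=np.array([-s,c,0]);Z=np.cross(X,Y)
    return np.c_[-Z,-X,Y]
def row(pos,Rt,base=None):
    if base is None:
        o=get_obs();p0=o['position'];R0=R.from_rotvec(o['tool_rot']).as_matrix()
    else: p0,R0=base
    return np.round(np.r_[R0.T@(np.array(pos)-p0)*1000,np.degrees(R.from_matrix(R0.T@Rt).as_rotvec())],2)
def coverpose(cx,cy,yaw,g=.009,h=.008,tilt=0,cz=0):
    M=toolR(yaw,tilt); X,Z=-M[:,1],-M[:,0]
    return np.array([cx,cy,cz])+g*X+h*Z, M
E
python3 - <<'E'
from h import *
np.set_printoptions(suppress=True)
p,M=coverpose(.519,-.205,.262); print(p); p[2]=.16; print(row(p,M))
E
```

```text
[ 0.52769286 -0.20266888  0.008     ]
[  71.32 -564.26 -658.81  -32.59   -0.     -0.  ]
```

```bash
python3 -m handwheel '[[20,-120,-140,-7,0,0,85],[40,-300,-350,-20,0,0,85],[71,-564,-659,-32.6,0,0,85],[71,-564,-659,-32.6,0,0,85],[71,-564,-659,-32.6,0,0,85],[71,-564,-659,-32.6,0,0,85],[71,-564,-659,-32.6,0,0,85],[71,-564,-659,-32.6,0,0,85],[71,-564,-659,-32.6,0,0,85],[71,-564,-659,-32.6,0,0,85],[71,-564,-659,-32.6,0,0,85],[71,-564,-659,-32.6,0,0,85],[71,-564,-659,-32.6,0,0,85],[71,-564,-659,-32.6,0,0,85],[71,-564,-659,-32.6,0,0,85],[71,-564,-659,-32.6,0,0,85],[71,-564,-659,-32.6,0,0,85],[71,-564,-659,-32.6,0,0,85],[71,-564,-659,-32.6,0,0,85],[71,-564,-659,-32.6,0,0,85]]'
python3 - <<'E'
from h import *
np.set_printoptions(suppress=True)
p,M=coverpose(.519,-.205,.262); print(p); p[2]=.16; print(row(p,M))
E
```

```text
t: 4.77
position: [0.5124, -0.1685, 0.1635]
tool_rot: [-1.4, 1.074, 1.399]
contact_force: [1.6, 0.2, 0.2]
finger_gap: 0.0849
[ 0.52769286 -0.20266888  0.008     ]
[  3.55  -5.91 -36.94  -0.02  -0.01   0.03]
```

```bash
python3 -m handwheel '[[3.5,-6,-37,0,0,0,60],[3.5,-6,-37,0,0,0,40],[3.5,-6,-37,0,0,0,40]]'
python3 - <<'E'
from h import *
np.set_printoptions(suppress=True,precision=4)
p=snap('wrist','w1.png')
r=nearest(p,'cover',(320,200));print(r['box'],r['conf'])
w=fit([(p,r['region'].astype(float))],COVER,(.519,-.205,.262));print(w)
a=viewer.get_image('scene')
v=w
im=p['pixels'][:,:,::-1].copy();t=v;c,s=np.cos(t[2]),np.sin(t[2])
for bb in COVER:
    q=[(proj(p,[t[0]+c*k[0]-s*k[1],t[1]+s*k[0]+c*k[1],k[2]])+.5).astype(int) for k in bb]
    for i in range(8):
        for j in range(i):
            if bin(i^j).count('1')==1: cv2.line(im,tuple(map(int,q[i])),tuple(map(int,q[j])),(0,255,255),1)
cv2.imwrite('pics/w1o.png',im)
E
```

```text
t: 5.02
position: [0.5278, -0.2023, 0.1596]
tool_rot: [-1.397, 1.075, 1.398]
contact_force: [0.1, 0.7, -0.6]
finger_gap: 0.0515
[405.5, 203.5, 501.6, 304.8] 0.68
(np.float64(0.9021111111111111), np.float64(-0.15255555555555722), np.float64(-5.355777777777779), np.float64(1.0))
```

View pics/w1o.png

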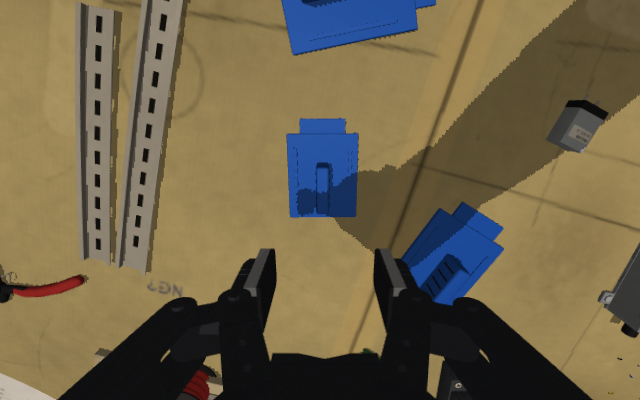

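Wrist view: the target cover sits at (322,170), lip up, aligned with the jaws. A bigger look-alike is at (450,255). I'll fit using the blue colour mask.

```bash
cat >> h.py <<'E'
def bluemask(p,uv,half=70):
    im=p['pixels'].astype(int);m=((im[...,2]>im[...,0]*1.6+8)&(im[...,2]>im[...,1]*1.3+5)).astype(np.uint8)
    m=cv2.morphologyEx(m,cv2.MORPH_CLOSE,np.ones((3,3),np.uint8))
    n,l=cv2.connectedComponents(m); ys,xs=np.nonzero(m); k=np.argmin((xs-uv[0])**2+(ys-uv[1])**2)
    return (l==l[ys[k],xs[k]]).astype(float)
def overlay(p,items,fn,roi=None,sc=1):
    x0,y0,x1,y1=roi or (0,0,640,400)
    im=cv2.resize(p['pixels'][y0:y1,x0:x1,::-1].copy(),None,fx=sc,fy=sc,interpolation=cv2.INTER_CUBIC)
    for bx,t in items:
        c,s=np.cos(t[2]),np.sin(t[2])
        for bb in bx:
            q=[((proj(p,[t[0]+c*k[0]-s*k[1],t[1]+s*k[0]+c*k[1],k[2]])+.5-[x0,y0])*sc).astype(int) for k in bb]
            for i in range(8):
                for j in range(i):
                    if bin(i^j).count('1')==1: cv2.line(im,tuple(map(int,q[i])),tuple(map(int,q[j])),(0,255,255),1)
    cv2.imwrite('pics/'+fn,im)
E
python3 - <<'E'
from h import *
np.set_printoptions(suppress=True,precision=4)
p=viewer.get_image('wrist'); m=bluemask(p,(322,160)); print(m.sum())
w=fit([(p,m)],COVER,(.519,-.205,.262));print(w)
overlay(p,[(COVER,w)],'w2.png',(270,90,380,240),4)
P,M=coverpose(*w[:3]);print(P,row(P,M),get_obs()['contact_force'])
E
```

```text
6335.0
(np.float64(0.5178222706533943), np.float64(-0.20745623081460252), np.float64(0.26168115699119154), np.float64(0.027160615627466456))
[ 0.5265 -0.2051  0.008 ] [152.06   1.65  -5.94   0.1    0.04  -0.02] [ 0.5186  0.9872 -0.4306]
```

View pics/w2.png

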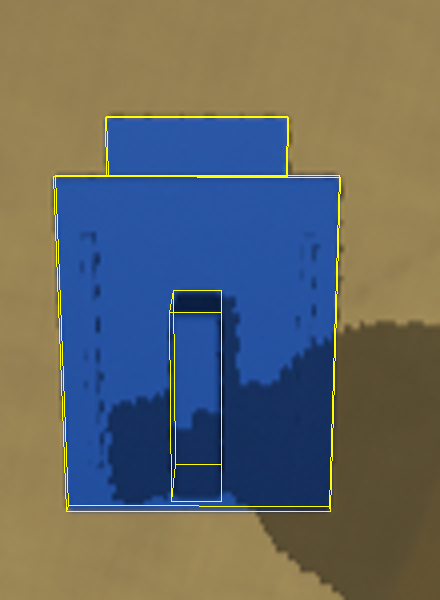

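```bash
python3 -m handwheel '[[40,1.6,-6,0.1,0,0,40],[80,1.6,-6,0.1,0,0,40],[115,1.6,-6,0.1,0,0,40],[135,1.6,-6,0.1,0,0,40],[148,1.6,-6,0.1,0,0,40],[152,1.6,-6,0.1,0,0,40],[152,1.6,-6,0.1,0,0,40]]'
python3 - <<'E'
from h import *
snap('wrist','w3.png')
E
```

```text
t: 5.8
position: [0.5261, -0.2049, 0.0072]
tool_rot: [-1.397, 1.074, 1.402]
contact_force: [-0.6, -0.5, -0.5]
finger_gap: 0.0403
```

View pics/w3.png

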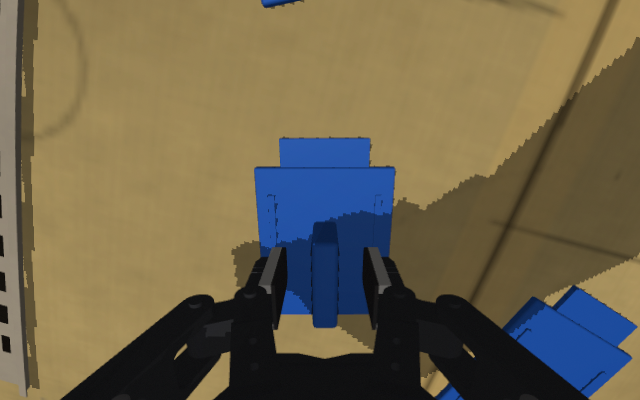

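The fin is centred between the pads, at (325,275). Closing.

```bash
python3 -m handwheel '[[0,0,0,0,0,0,6],[0,0,0,0,0,0,4],[0,0,0,0,0,0,4],[0,0,0,0,0,0,4],[0,0,0,0,0,0,4],[0,0,0,0,0,0,4],[0,0,0,0,0,0,4]]'
python3 - <<'E'
from h import *
snap('wrist','w4.png')
print(get_obs()['position'],get_obs()['contact_force'])
E
```

```text
t: 6.43
position: [0.5289, -0.2072, 0.0099]
tool_rot: [-1.401, 1.073, 1.395]
contact_force: [-0.2, 1.9, 5.9]
finger_gap: 0.0105
[ 0.5288988  -0.20724129  0.00986867] [-0.35904026  0.79269777  7.55949962]
```

View pics/w4.png

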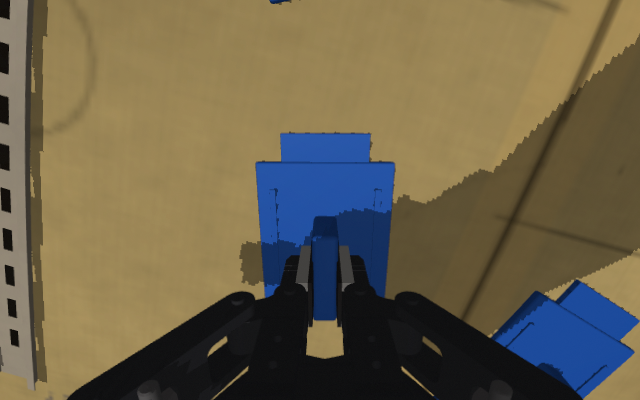

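```bash
python3 -m handwheel '[[-2,0,0,0,0,0,4],[-2,0,0,0,0,0,4],[-2,0,0,0,0,0,4]]'; python3 -m handwheel '[[-8,0,0,0,0,0,4],[-16,0,0,0,0,0,4],[-28,0,0,0,0,0,4],[-28,0,0,0,0,0,4]]'
```

```text
t: 6.73
position: [0.5271, -0.2067, 0.01]
tool_rot: [-1.398, 1.075, 1.398]
contact_force: [0.0, 0.5, -2.5]
finger_gap: 0.0103
t: 7.07
position: [0.5294, -0.2077, 0.041]
tool_rot: [-1.402, 1.074, 1.394]
contact_force: [-0.2, -0.5, -1.0]
finger_gap: 0.0106
```

```bash
python3 - <<'E'
from h import *
np.set_printoptions(suppress=True)
print(row([.55,.06,.22],toolR(.056)))
E
```

```text
[-179.56  -89.5   252.79   11.72   -0.17    0.22]
```

```bash
python3 -m handwheel '[[-40,0,10,0,0,0,4],[-80,-10,40,2,0,0,4],[-120,-30,80,6,0,0,4],[-155,-60,120,10,0,0,4],[-175,-80,160,11.7,0,0,4],[-180,-90,200,11.7,0,0,4],[-180,-90,235,11.7,0,0,4],[-180,-90,253,11.7,0,0,4],[-180,-90,253,11.7,0,0,4],[-180,-90,253,11.7,0,0,4],[-180,-90,253,11.7,0,0,4]]'
python3 - <<'E'
from h import *
p=snap('wrist','w5.png');o=get_obs();print(o['position'],o['tool_rot'],o['contact_force'],p['origin'])
E
```

```text
t: 7.98
position: [0.5492, 0.0618, 0.2186]
tool_rot: [-1.253, 1.181, 1.251]
contact_force: [0.2, -1.3, -0.7]
finger_gap: 0.0108
[0.54918302 0.06084481 0.21820716] [-1.25179325  1.18189441  1.25019225] [-0.06574336  0.32507303 -1.3122138 ] [0.4688256  0.0563719  0.36168965]
```

View pics/w5.png

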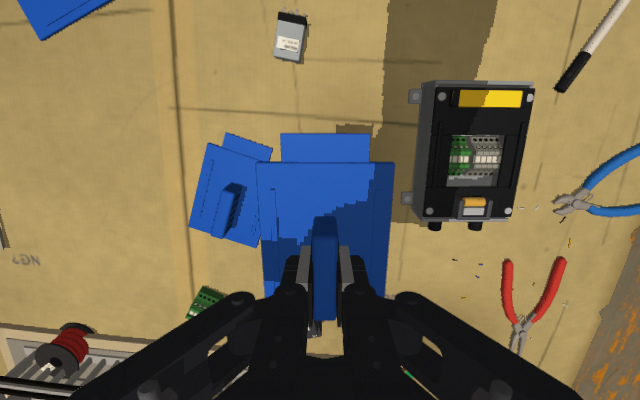

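Wrist view: the cover is held at (325,215). The housing is at (475,150), with the yellow bar at (490,98) and the roller at (474,204). Enlarging it.

```bash
python3 - <<'E'
from h import *
p=viewer.get_image('wrist')
im=p['pixels'][70:240,390:550,::-1].copy(); im=cv2.resize(im,None,fx=3.5,fy=3.5,interpolation=cv2.INTER_CUBIC); 
for i in range(0,160,20): cv2.putText(im,str(390+i),(int(i*3.5),8),0,.3,(255,255,255),1)
for i in range(0,170,20): cv2.putText(im,str(70+i),(0,int(i*3.5)+8),0,.3,(255,255,255),1)
cv2.imwrite('pics/w5c.png',im)
np.set_printoptions(suppress=True,precision=4)
import pickle; pickle.dump(p,open('w5.pkl','wb'))
rs=viewer.outline_of(p,'housing');print([(r['box'],r['conf']) for r in rs])
r=nearest(p,'housing',(475,150)); HB=HOUS+[box(-65,65,-45,45,46,50)]
w=fit([(p,r['region'].astype(float))],HOUS,(.5125,.219,.056));print(w)
overlay(p,[(HOUS,w),([box(-65,-49.5,-30,30,60,60.5),box(47.5,47.5,-10,10,50,64)],w)],'w5o.png',(390,70,550,240),3.5)
# in hand fit
E
```

```text
[([401.3, 79.3, 537.1, 229.3], 0.95), ([257.5, 127.7, 396.5, 320.6], 0.31)]
(np.float64(0.5115513376856363), np.float64(0.21937079633872664), np.float64(0.06234234452500832), np.float64(0.05794772583701832))
```

View pics/w5c.png

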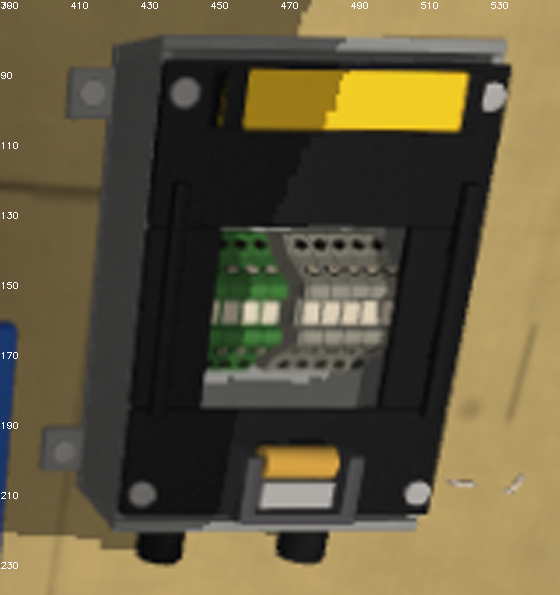

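View pics/w5o.png

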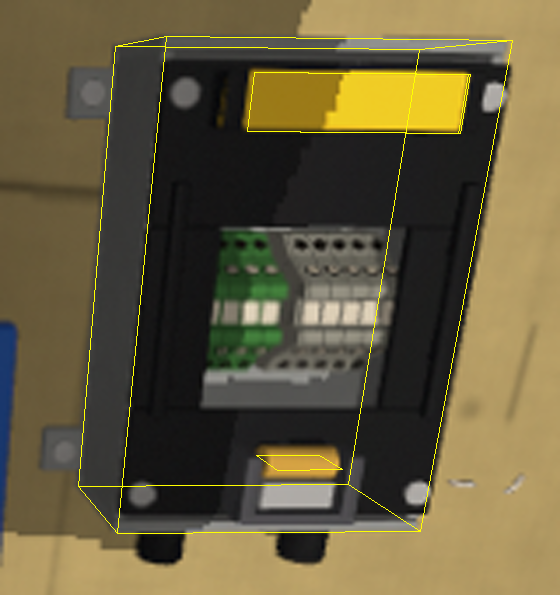

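```bash
python3 - <<'E'
from h import *
import pickle
np.set_printoptions(suppress=True,precision=4)
p=pickle.load(open('w5.pkl','rb'))
def W(c,z): return atz(p,(390+c[0]/3.5-.4,70+c[1]/3.5-.4),z)
q=[W(c,.0605) for c in((248,69),(469,73),(461,131),(243,130))]
print(np.array(q)); m=(q[2]+q[3])/2; y=(q[3]-q[2]); print('mouth mid',m,'width',np.linalg.norm(y),'yaw',np.arctan2(-y[0],y[1])+0, np.linalg.norm(q[0]-q[3]))
r=[W(c,.0575+.003) for c in((258,462),(338,462))]; print('roller',r)
w=(.5115,.2194,.0623);c,s=np.cos(w[2]),np.sin(w[2])
for X in q+r: d=X[:2]-w[:2]; print(c*d[0]+s*d[1],-s*d[0]+c*d[1])
im=p['pixels'][120:330,245:405,::-1].copy(); im=cv2.resize(im,None,fx=2.8,fy=2.8,interpolation=cv2.INTER_CUBIC)
cv2.imwrite('pics/w5d.png',im)
E
```

```text
[[0.448  0.1835 0.0605]
 [0.4445 0.245  0.0605]
 [0.4597 0.2465 0.0605]
 [0.4638 0.185  0.0605]]
mouth mid [0.4617 0.2157 0.0605] width 0.06158486166576356 yaw -3.075090067760129 0.01588331112697798
roller [array([0.5585, 0.2079, 0.0605]), array([0.5571, 0.2326, 0.0605])]
-0.06562771855308913 -0.03191981857646597
-0.06527622454340622 0.029716648932741698
-0.05001306935505461 0.030223703787226143
-0.04975425444995086 -0.03136061403181063
0.04622745784156923 -0.014379330337274968
0.04635775127135696 0.010320817156375004
```

View pics/w5d.png

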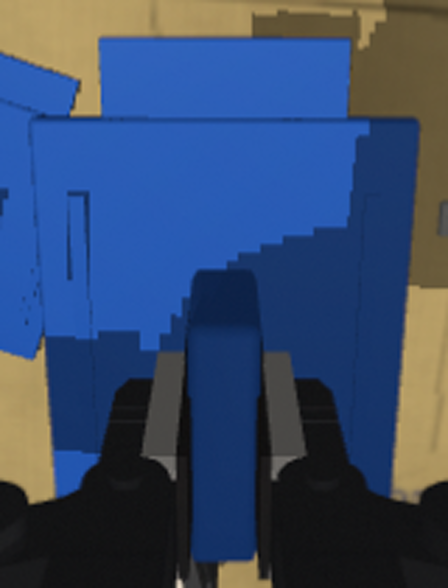

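```bash
python3 - <<'E'
from h import *
import pickle
from scipy.optimize import least_squares
np.set_printoptions(suppress=True,precision=2)
p=pickle.load(open('w5.pkl','rb'))
px=np.array([(99,38),(351,38),(32,119),(418,119),(192,327),(259,327),(191,559),(257,559),(190,271),(258,271)])/2.8+[245-.4,120-.4]
# image left = +y or -y? lip up, view from above: image up=-x ; right=+y
P=np.array([(-56,-22,3),(-56,22,3),(-42,-35,4),(-42,35,4),(-14,-6,31),(-14,6,31),(32,-6,31),(32,6,31),(-14,-6,4),(-14,6,4)])/1000.
o=get_obs(); tp=o['position'];R0=R.from_rotvec(o['tool_rot']).as_matrix(); print(R0)
def f(v):
    Rc=R0@np.c_[[0,-1,0],[0,0,1],[-1,0,0]]@R.from_rotvec(v[3:]).as_matrix() # cover axes in tool: x=-ty, y=tz, z=-tx
    X=tp+R0@(v[:3])+P@Rc.T
    return np.concatenate([proj(p,x) for x in X]-px)
s=least_squares(f,np.r_[.008,.009,0,0,0,0]); v=s.x
print('origin in tool mm',v[:3]*1000,'rot deg',np.degrees(v[3:]),'rms',np.sqrt((s.fun**2).mean())); print(s.fun.reshape(-1,2))
E
```

```text
[[-0.   -1.   -0.05]
 [-0.   -0.05  1.  ]
 [-1.    0.   -0.  ]]
origin in tool mm [11.18 10.    0.56] rot deg [-0.23  0.74 -0.02] rms 0.9131980629628681
[[ 0.28  0.75]
 [-0.27  0.99]
 [-0.69  0.32]
 [ 0.42  0.62]
 [-1.5  -0.06]
 [ 1.35 -0.03]
 [-0.11  0.54]
 [ 0.32  0.52]
 [ 0.99 -1.95]
 [-0.76 -1.93]]
```

```bash
cat >> h.py <<'E'
F=(.5115,.2194,.064)  # housing x,y,yaw
G,H=.010,.010
def lippose(lx,lz,tilt,ly=-.0007):
    c,s=np.cos(F[2]),np.sin(F[2]); L=np.array([F[0]+c*lx-s*ly,F[1]+s*lx+c*ly,lz])
    M=toolR(F[2],tilt);X,Z=-M[:,1],-M[:,0]
    return L+(.056+G)*X+H*Z,M
def lipnow():
    o=get_obs();M=R.from_rotvec(o['tool_rot']).as_matrix();X,Y,Z=-M[:,1],M[:,2],-M[:,0]
    L=o['position']-(.056+G)*X-H*Z; d=L[:2]-F[:2];c,s=np.cos(F[2]),np.sin(F[2])
    f=o['contact_force']
    print('t %.2f lip fx %.1f fy %.1f z %.1f tilt %.1f yaw %.2f | F frame %.1f %.1f %.1f My %.2f gap %.1f'%(o['t'],1e3*(c*d[0]+s*d[1]),1e3*(-s*d[0]+c*d[1]),1e3*L[2],np.degrees(np.arcsin(X[2])),np.degrees(np.arctan2(X[1],X[0])),c*f[0]+s*f[1],-s*f[0]+c*f[1],f[2],o['ft_torque'][1],o['finger_gap']*1e3))
def dtool(dx,dz,dy=0):  # frame deltas mm -> tool shift
    M=R.from_rotvec(get_obs()['tool_rot']).as_matrix();c,s=np.cos(F[2]),np.sin(F[2])
    return np.round(M.T@np.array([c*dx-s*dy,s*dx+c*dy,dz]),2)
E
python3 - <<'E'
from h import *
np.set_printoptions(suppress=True)
lipnow()
for z in (.09,.058): print(row(*lippose(-.034,z,16)))
E
```

```text
t 8.18 lip fx -38.7 fy -161.1 z 207.7 tilt -0.0 yaw 3.12 | F frame -0.7 0.2 -1.5 My -0.01 gap 10.9
[ 99.78   2.1  161.04  -0.54  -0.09 -16.04]
[131.78   2.08 161.05  -0.54  -0.09 -16.04]
```

```bash
python3 -m handwheel '[[20,0,40,0,0,-4,4],[40,0,80,-0.5,0,-10,4],[60,2,120,-0.5,0,-16,4],[80,2,150,-0.5,0,-16,4],[95,2,161,-0.5,0,-16,4],[100,2,161,-0.5,0,-16,4],[100,2,161,-0.5,0,-16,4],[100,2,161,-0.5,0,-16,4]]'
python3 - <<'E'
from h import *
lipnow(); p=snap('wrist','w6.png'); q=snap('side','s6.png'); 
cv2.imwrite('pics/s6c.png',cv2.resize(q['pixels'][180:330,220:440,::-1],None,fx=3.5,fy=3.5,interpolation=cv2.INTER_CUBIC))
E
```

```text
t: 8.85
position: [0.539, 0.2204, 0.1183]
tool_rot: [-1.369, 0.965, 1.048]
contact_force: [-0.2, 0.4, -1.0]
finger_gap: 0.0105
t 8.85 lip fx -33.2 fy -0.7 z 90.5 tilt 16.0 yaw 3.65 | F frame -0.2 0.4 -1.0 My 0.31 gap 10.5
```

View pics/w6.png

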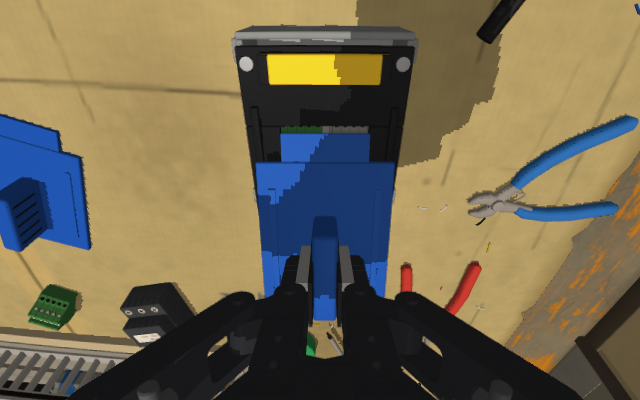

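View pics/s6c.png

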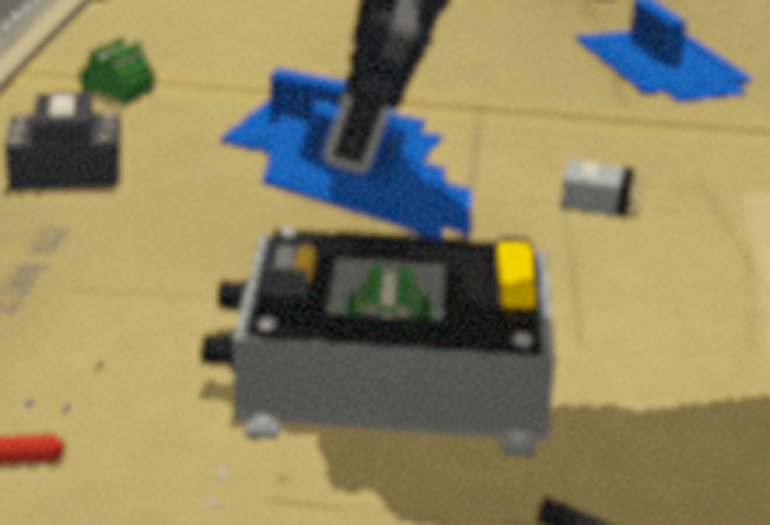

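```bash
python3 -m handwheel '[[16,4.6,0,0,0,0,4],[26,7.5,0,0,0,0,4],[32,9.2,0,0,0,0,4],[32,9.2,0,0,0,0,4],[32,9.2,0,0,0,0,4]]'; python3 -c "
from h import *
lipnow();print(dtool(0,-1),dtool(-1,0))"
```

```text
t: 9.37
position: [0.538, 0.221, 0.0844]
tool_rot: [-1.369, 0.965, 1.049]
contact_force: [-0.1, 0.0, -1.1]
finger_gap: 0.0105
t 9.37 lip fx -34.2 fy -0.1 z 56.7 tilt 16.0 yaw 3.70 | F frame -0.1 0.0 -1.1 My 0.31 gap 10.5
[0.96 0.27 0.  ] [-0.27  0.96  0.  ]
```

```bash
python3 -m handwheel '[[1.9,0.5,0,0,0,0,4],[3.8,1.1,0,0,0,0,4],[3.8,1.1,0,0,0,0,4]]'; for i in 1; do python3 -m handwheel '[[1,0.3,0,0,0,0,4],[1,0.3,0,0,0,0,4]]' | grep -E "pos|force";  python3 -m handwheel '[[1,0.3,0,0,0,0,4],[1,0.3,0,0,0,0,4]]'| grep -E "pos|force"; done; python3 -c "
from h import *
lipnow()"
```

```text
t: 9.62
position: [0.5382, 0.2217, 0.0809]
tool_rot: [-1.369, 0.964, 1.049]
contact_force: [0.8, -0.4, -0.5]
finger_gap: 0.0103
position: [0.5381, 0.2217, 0.0798]
contact_force: [0.1, 0.6, -1.1]
position: [0.538, 0.2216, 0.0786]
contact_force: [-0.3, 0.2, -0.9]
t 9.95 lip fx -34.1 fy 0.4 z 50.8 tilt 16.0 yaw 3.74 | F frame -0.3 0.2 -0.9 My 0.32 gap 10.7
```

```bash
for i in 1; do python3 -m handwheel '[[1,0.3,0,0,0,0,4],[1,0.3,0,0,0,0,4]]' | grep -E "pos|force";  python3 -m handwheel '[[1,0.3,0,0,0,0,4],[1,0.3,0,0,0,0,4]]'| grep -E "pos|force"; done; python3 -c "
from h import *
lipnow()"
```

```text
position: [0.538, 0.2216, 0.0775]
contact_force: [0.2, -0.4, -1.3]
position: [0.5382, 0.2217, 0.077]
contact_force: [-2.2, -0.8, 1.9]
t 10.28 lip fx -33.8 fy 0.5 z 49.2 tilt 16.0 yaw 3.74 | F frame -2.2 -0.7 1.9 My 0.68 gap 10.6
```

```bash
python3 -m handwheel '[[-0.5,1.9,0,0,0,0,4],[-1.1,3.8,0,0,0,0,4],[-1.6,5.8,0,0,0,0,4],[-2.2,7.7,0,0,0,0,4],[-2.7,9.6,0,0,0,0,4],[-2.7,9.6,0,0,0,0,4]]'; python3 -c "
from h import *
lipnow();p=snap('wrist','w7.png')"; python3 -m handwheel '[[-0.3,1,0,0,0,0,4],[-0.5,1.9,0,0,0,0,4],[-0.5,1.9,0,0,0,0,4]]' ; python3 -c "
from h import *
lipnow()"
```

```text
t: 10.78
position: [0.5285, 0.2212, 0.0772]
tool_rot: [-1.37, 0.962, 1.048]
contact_force: [2.1, 0.3, 3.2]
finger_gap: 0.0109
t 10.78 lip fx -43.6 fy 0.6 z 49.3 tilt 16.1 yaw 3.74 | F frame 2.1 0.2 3.2 My 0.01 gap 10.9
t: 11.08
position: [0.5269, 0.221, 0.0771]
tool_rot: [-1.37, 0.962, 1.048]
contact_force: [3.1, -0.2, 4.7]
finger_gap: 0.0109
t 11.08 lip fx -45.1 fy 0.6 z 49.2 tilt 16.1 yaw 3.73 | F frame 3.0 -0.4 4.7 My -0.30 gap 10.9
```

View pics/w7.png

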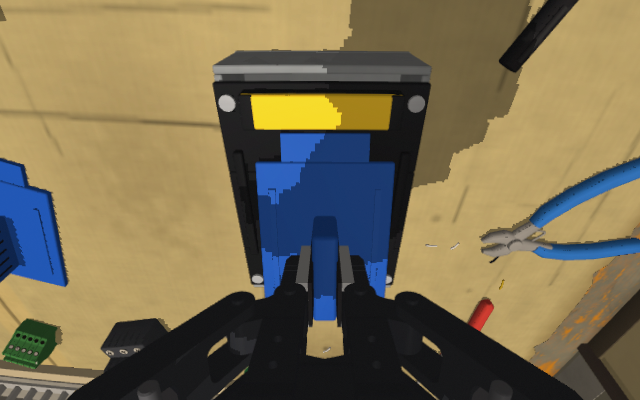

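```bash
python3 -m handwheel '[[-0.7,-0.2,-0.8,0,0,0,4],[-0.7,-0.2,-1.6,0,0,0,4],[-1,0.8,-1.6,0,0,0,4],[-1.2,1.7,-1.6,0,0,0,4],[-1.2,1.7,-1.6,0,0,0,4]]' ; python3 -c "
from h import *
lipnow()"; python3 -m handwheel '[[-0.3,1,0,0,0,0,4],[-0.5,1.9,0,0,0,0,4],[-0.5,1.9,0,0,0,0,4]]' ; python3 -c "
from h import *
lipnow()"
```

```text
t: 11.5
position: [0.5241, 0.2189, 0.0771]
tool_rot: [-1.37, 0.964, 1.049]
contact_force: [1.3, -1.2, 2.6]
finger_gap: 0.0109
t 11.50 lip fx -48.2 fy -1.4 z 49.3 tilt 16.0 yaw 3.74 | F frame 1.2 -1.3 2.6 My -0.18 gap 10.9
t: 11.75
position: [0.5221, 0.2188, 0.0771]
tool_rot: [-1.37, 0.964, 1.049]
contact_force: [2.7, -0.0, 3.2]
finger_gap: 0.0106
t 11.75 lip fx -50.1 fy -1.4 z 49.3 tilt 16.0 yaw 3.74 | F frame 2.7 -0.2 3.2 My -0.14 gap 10.6
```

```bash
python3 -m handwheel '[[-0.3,1,0,0,0,0,4],[-0.5,1.9,0,0,0,0,4],[-0.5,1.9,0,0,0,0,4]]' |grep force; python3 -c "
from h import *
lipnow();p=snap('wrist','w8.png')"; python3 -m handwheel '[[-0.3,1,0,0,0,0,4],[-0.4,1.5,0,0,0,0,4],[-0.4,1.5,0,0,0,0,4]]' |grep force; python3 -c "
from h import *
lipnow()"
```

```text
contact_force: [2.2, -0.3, 3.5]
t 12.00 lip fx -52.1 fy -1.3 z 49.3 tilt 16.0 yaw 3.74 | F frame 2.2 -0.5 3.5 My -0.14 gap 10.4
contact_force: [2.7, -0.2, 3.4]
t 12.30 lip fx -53.5 fy -1.2 z 49.3 tilt 16.0 yaw 3.73 | F frame 2.7 -0.4 3.4 My -0.11 gap 10.9
```

View pics/w8.png

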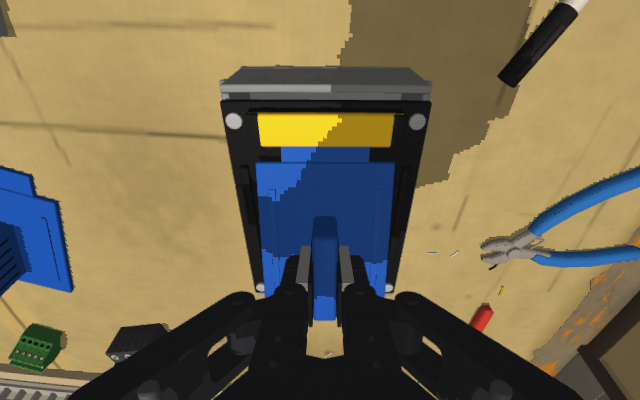

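```bash
for i in 1 2; do :; done; python3 -m handwheel '[[-0.3,1,0,0,0,0,4],[-0.3,1,0,0,0,0,4]]' |grep force; python3 -c "
from h import *
lipnow()"; python3 -m handwheel '[[-0.3,1,0,0,0,0,4],[-0.3,1,0,0,0,0,4]]' |grep force; python3 -c "
from h import *
lipnow()"; python3 -m handwheel '[[-0.3,1,0,0,0,0,4],[-0.3,1,0,0,0,0,4]]' |grep force; python3 -c "
from h import *
lipnow()"
```

```text
contact_force: [2.8, -0.2, 3.6]
t 12.47 lip fx -54.4 fy -1.2 z 49.3 tilt 16.0 yaw 3.73 | F frame 2.8 -0.4 3.6 My -0.28 gap 10.8
contact_force: [3.6, -0.3, 2.2]
t 12.63 lip fx -54.9 fy -1.2 z 49.5 tilt 16.1 yaw 3.73 | F frame 3.6 -0.5 2.2 My -0.59 gap 10.3
contact_force: [5.9, 1.3, 1.1]
t 12.80 lip fx -55.9 fy -1.1 z 49.6 tilt 16.1 yaw 3.73 | F frame 6.0 0.9 1.1 My -0.85 gap 10.6
```

```bash
python3 -m handwheel '[[-0.3,1,0,0,0,0,4],[-0.3,1,0,0,0,0,4]]' |grep force; python3 -c "
from h import *
lipnow()"; python3 -m handwheel '[[-0.3,1,0,0,0,0,4],[-0.3,1,0,0,0,0,4]]' |grep force; python3 -c "
from h import *
lipnow(); p=snap('wrist','w9.png'); q=snap('side','s9.png'); 
cv2.imwrite('pics/s9c.png',cv2.resize(q['pixels'][200:320,260:400,::-1],None,fx=5,fy=5,interpolation=cv2.INTER_CUBIC))"
```

```text
contact_force: [6.0, 1.3, 1.3]
t 12.97 lip fx -56.7 fy -1.2 z 49.6 tilt 16.1 yaw 3.72 | F frame 6.1 0.9 1.3 My -0.97 gap 10.6
contact_force: [6.8, 0.0, 0.9]
t 13.13 lip fx -57.2 fy -1.1 z 49.7 tilt 16.2 yaw 3.71 | F frame 6.8 -0.4 0.9 My -1.23 gap 10.6
```

View pics/w9.png

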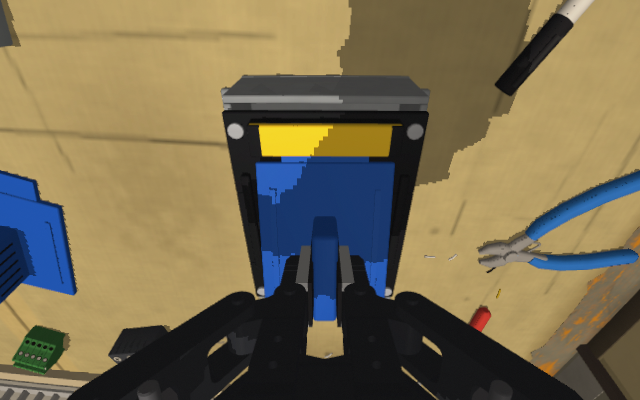

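View pics/s9c.png

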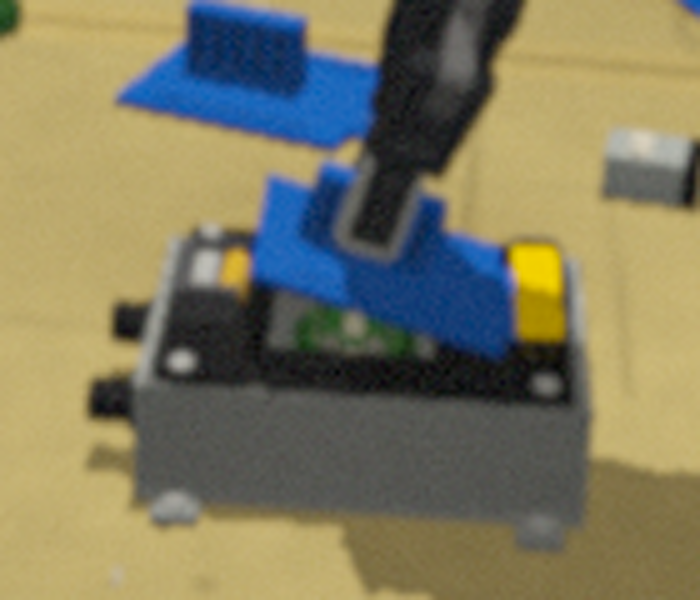

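```bash
python3 -m handwheel '[[-0.3,1,0,0,0,0,4],[-0.3,1,0,0,0,0,4],[-0.3,1,0,0,0,0,4]]' |grep force; python3 -c "
from h import *
lipnow()"
```

```text
contact_force: [7.9, 0.2, -0.8]
t 13.48 lip fx -57.4 fy -1.1 z 49.9 tilt 16.2 yaw 3.70 | F frame 7.9 -0.3 -0.8 My -1.61 gap 10.7
```

```bash
cat >> h.py <<'E'
def piv(t0,ts,dx=0,dz=0):
    b=lippose(-.057,.0497,t0)
    for t in ts: print(t,row(*lippose(-.057+dx/1000,.0497+dz/1000,t),base=b))
E
python3 -c "
from h import *
np.set_printoptions(suppress=True)
piv(16.2,[14,12,10,8,7],.6,-.4)"
```

```text
14 [ 3.09 -0.8   0.    0.   -0.    2.2 ]
12 [ 5.41 -1.02  0.    0.   -0.    4.2 ]
10 [ 7.74 -1.16  0.    0.   -0.    6.2 ]
8 [10.07 -1.22  0.    0.   -0.    8.2 ]
7 [11.23 -1.21  0.    0.   -0.    9.2 ]
```

```bash
python3 -m handwheel '[[1.5,-0.5,0,0,0,1,4],[3.1,-0.8,0,0,0,2.2,4],[4.2,-0.9,0,0,0,3.2,4],[5.4,-1,0,0,0,4.2,4],[5.4,-1,0,0,0,4.2,4]]' |grep force; python3 -c "
from h import *
np.set_printoptions(suppress=True)
lipnow();piv(12,[11,10,9,8,7])"
```

```text
contact_force: [6.0, -0.2, 2.8]
t 13.90 lip fx -57.0 fy -1.1 z 49.5 tilt 11.9 yaw 3.70 | F frame 6.0 -0.6 2.8 My -1.20 gap 10.4
11 [ 1.15 -0.16  0.   -0.   -0.    1.  ]
10 [ 2.31 -0.31  0.   -0.   -0.    2.  ]
9 [ 3.47 -0.43  0.   -0.   -0.    3.  ]
8 [ 4.63 -0.54  0.   -0.   -0.    4.  ]
7 [ 5.79 -0.62 -0.   -0.   -0.    5.  ]
```

```bash
python3 -m handwheel '[[1.2,-0.2,0,0,0,1,4],[2.3,-0.3,0,0,0,2,4],[3.5,-0.4,0,0,0,3,4],[3.5,-0.4,0,0,0,3,4]]' |grep force; python3 -c "
from h import *
np.set_printoptions(suppress=True)
lipnow()"; python3 -m handwheel '[[1.2,-0.1,0,0,0,1,4],[2.3,-0.2,0,0,0,2,4],[2.3,-0.2,0,0,0,2,4]]' |grep force; python3 -c "
from h import *
np.set_printoptions(suppress=True)
lipnow();piv(7,[6,5,4,3,2,1,0]);p=snap('wrist','w10.png'); q=snap('side','s10.png'); 
cv2.imwrite('pics/s10c.png',cv2.resize(q['pixels'][200:320,260:400,::-1],None,fx=5,fy=5,interpolation=cv2.INTER_CUBIC))"
```

```text
contact_force: [6.9, 0.4, 3.5]
t 14.23 lip fx -57.2 fy -1.1 z 49.4 tilt 8.9 yaw 3.70 | F frame 6.9 -0.0 3.5 My -1.06 gap 10.7
contact_force: [6.3, -0.6, 3.5]
t 14.48 lip fx -57.3 fy -1.1 z 49.4 tilt 6.9 yaw 3.69 | F frame 6.2 -1.0 3.5 My -1.08 gap 11.0
6 [ 1.15 -0.16  0.   -0.    0.    1.  ]
5 [ 2.31 -0.31  0.   -0.    0.    2.  ]
4 [ 3.47 -0.43  0.   -0.    0.    3.  ]
3 [ 4.63 -0.54  0.   -0.    0.    4.  ]
2 [ 5.79 -0.62  0.   -0.    0.    5.  ]
1 [ 6.95 -0.68  0.   -0.    0.    6.  ]
0 [ 8.12 -0.73  0.   -0.    0.    7.  ]
```

View pics/w10.png

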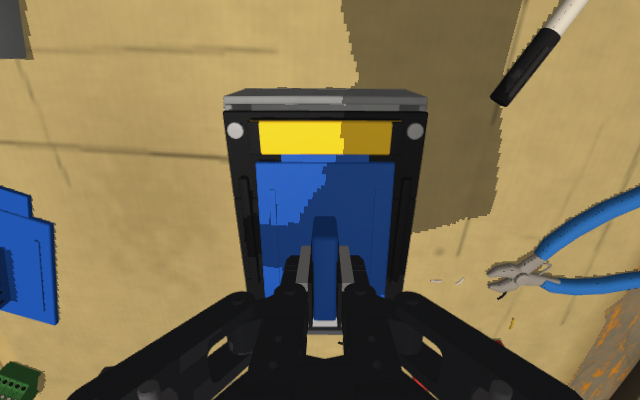

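View pics/s10c.png

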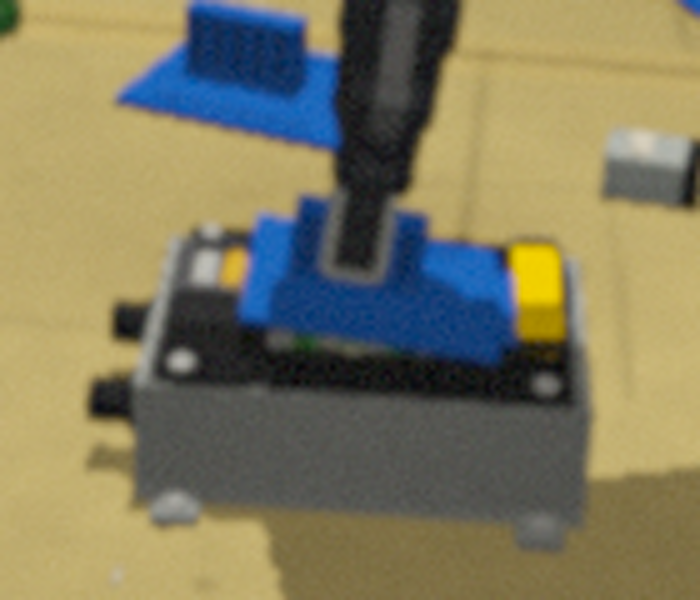

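```bash
python3 -m handwheel '[[1.2,-0.2,0,0,0,1,4],[2.3,-0.3,0,0,0,2,4],[2.3,-0.3,0,0,0,2,4]]' |grep force; python3 -c "
from h import *
lipnow()";  python3 -m handwheel '[[1.2,-0.2,0,0,0,1,4],[2.3,-0.3,0,0,0,2,4],[2.3,-0.3,0,0,0,2,4]]' |grep force; python3 -c "
from h import *
lipnow()"
```

```text
contact_force: [5.2, -0.1, 4.7]
t 14.83 lip fx -57.6 fy -1.1 z 49.4 tilt 4.9 yaw 3.70 | F frame 5.2 -0.5 4.7 My -1.02 gap 10.5
contact_force: [5.7, 0.1, 3.9]
t 15.08 lip fx -57.7 fy -1.1 z 49.3 tilt 2.9 yaw 3.69 | F frame 5.7 -0.3 3.9 My -1.01 gap 10.7
```

```bash
python3 -c "
from h import *
p=snap('wrist','w11.png'); q=snap('side','s11.png'); 
cv2.imwrite('pics/s11c.png',cv2.resize(q['pixels'][200:320,260:400,::-1],None,fx=5,fy=5,interpolation=cv2.INTER_CUBIC))"
```

```text
(no output)
```

View pics/s11c.png

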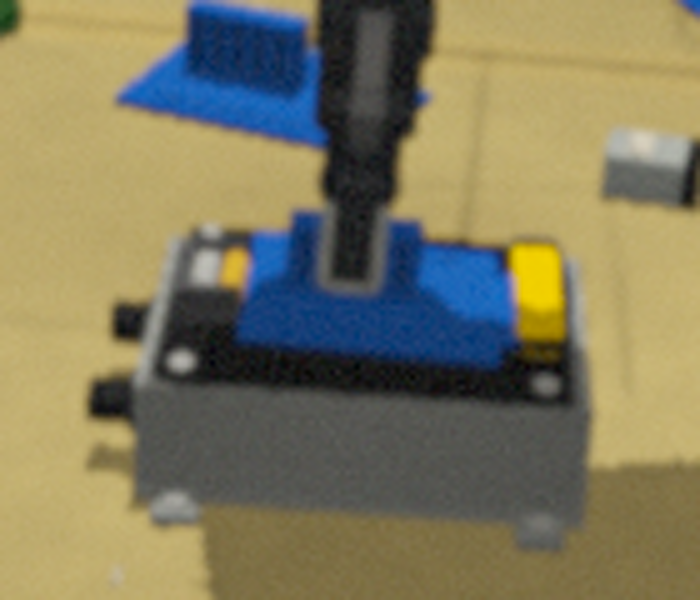

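View pics/w11.png

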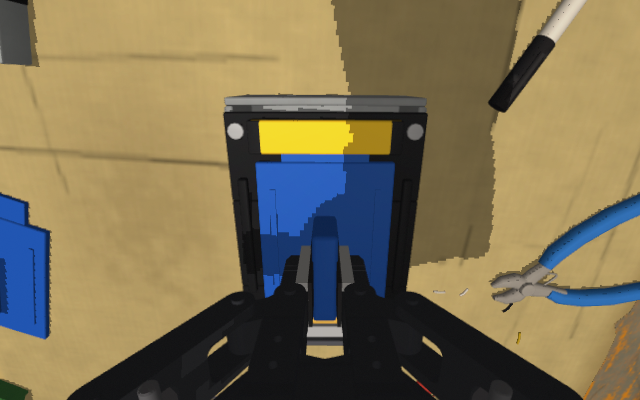

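```bash
python3 -m handwheel '[[1.2,-0.2,0,0,0,1,4],[2.3,-0.3,0,0,0,2,4],[2.3,-0.3,0,0,0,2,4]]' |grep force; python3 -c "
from h import *
lipnow()";  python3 -m handwheel '[[1.1,-0.2,0,0,0,0.9,4],[1.1,-0.3,0,0,0,0.9,4]]' |grep force; python3 -c "
from h import *
lipnow()"
```

```text
contact_force: [5.5, -0.4, 4.2]
t 15.43 lip fx -57.6 fy -1.1 z 49.3 tilt 0.9 yaw 3.69 | F frame 5.5 -0.7 4.2 My -0.93 gap 10.9
contact_force: [2.7, -0.4, 8.0]
t 15.60 lip fx -57.9 fy -1.2 z 49.9 tilt -0.0 yaw 3.70 | F frame 2.7 -0.6 8.0 My -0.72 gap 10.7
```

```bash
python3 -m handwheel '[[1,-0.5,0,0,0,0.3,4],[1.5,-0.7,0,0,0,0.5,4],[1.5,-0.7,0,0,0,0.5,4]]' |grep force; python3 -c "
from h import *
lipnow();print(get_obs()['position'])
p=snap('wrist','w12.png'); q=snap('side','s12.png'); 
cv2.imwrite('pics/s12c.png',cv2.resize(q['pixels'][200:320,260:400,::-1],None,fx=5,fy=5,interpolation=cv2.INTER_CUBIC))
cv2.imwrite('pics/w12c.png',cv2.resize(p['pixels'][90:370,200:450,::-1],None,fx=2,fy=2,interpolation=cv2.INTER_CUBIC))"
```

```text
contact_force: [-1.4, -1.9, 17.5]
t 15.85 lip fx -58.0 fy -1.2 z 50.4 tilt -0.5 yaw 3.71 | F frame -1.6 -1.8 17.5 My -0.13 gap 10.8
[0.51962318 0.21883495 0.05980866]
```

View pics/s12c.png

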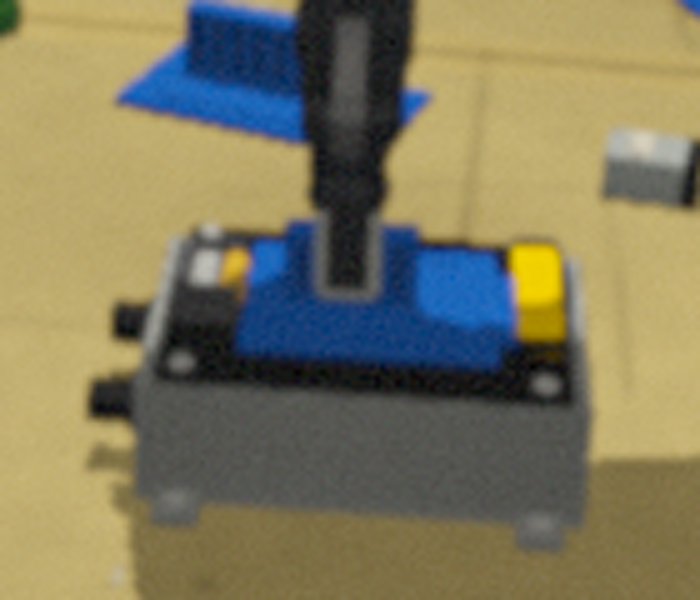

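View pics/w12c.png

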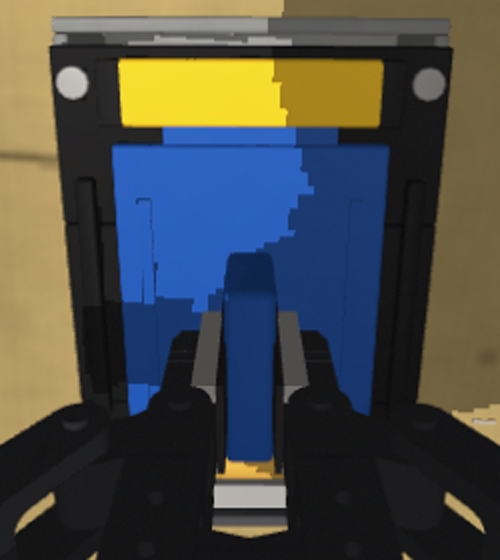

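```bash
python3 -m handwheel '[[-1,0.2,0,0,0,-0.3,4],[-2,0.3,0,0,0,-0.5,4],[-2,0.3,0,0,0,-0.5,4]]' |grep force; python3 -c "
from h import *
lipnow();print(get_obs()['position'])"
```

```text
contact_force: [5.0, 0.0, 5.6]
t 16.20 lip fx -57.9 fy -1.1 z 49.8 tilt 0.0 yaw 3.71 | F frame 5.0 -0.3 5.6 My -1.05 gap 10.7
[0.51965854 0.21883657 0.05985506]
```

```bash
python3 -m handwheel '[[-0.3,-0.6,0,0,0,0,4],[-0.6,-1.2,0,0,0,0,4],[-0.6,-1.2,0,0,0,0,4]]' |grep force; python3 -c "
from h import *
lipnow();print(get_obs()['position'])"
```

```text
contact_force: [2.2, 0.2, 6.2]
t 16.45 lip fx -57.9 fy -1.2 z 50.0 tilt -0.2 yaw 3.72 | F frame 2.2 0.1 6.2 My -0.67 gap 10.9
[0.51966734 0.21881209 0.05985244]
```

```bash
python3 -m handwheel '[[-0.5,-0.4,0,0,0,-0.1,4],[-1,-0.8,0,0,0,-0.2,4],[-1,-0.8,0,0,0,-0.2,4]]' |grep force; python3 -c "
from h import *
lipnow();print(get_obs()['position'])"
```

```text
contact_force: [5.1, 0.6, -2.5]
t 16.70 lip fx -57.3 fy -1.2 z 49.9 tilt 0.0 yaw 3.71 | F frame 5.1 0.2 -2.5 My -0.96 gap 10.9
[0.52021506 0.21879549 0.05995093]
```

```bash
python3 -m handwheel '[[0,0,0,0,0,0,12],[0,0,0,0,0,0,18],[0,0,0,0,0,0,25],[0,0,0,0,0,0,30],[0,0,0,0,0,0,30]]'; python3 -c "
from h import *
lipnow()
p=snap('wrist','w13.png'); 
cv2.imwrite('pics/w13c.png',cv2.resize(p['pixels'][90:370,200:450,::-1],None,fx=2,fy=2,interpolation=cv2.INTER_CUBIC))"
```

```text
t: 17.12
position: [0.5194, 0.2186, 0.0602]
tool_rot: [-1.258, 1.18, 1.257]
contact_force: [-0.4, -0.3, -0.1]
finger_gap: 0.0302
t 17.12 lip fx -58.1 fy -1.4 z 50.3 tilt -0.0 yaw 3.72 | F frame -0.4 -0.3 -0.1 My 0.00 gap 30.2
```

View pics/w13c.png

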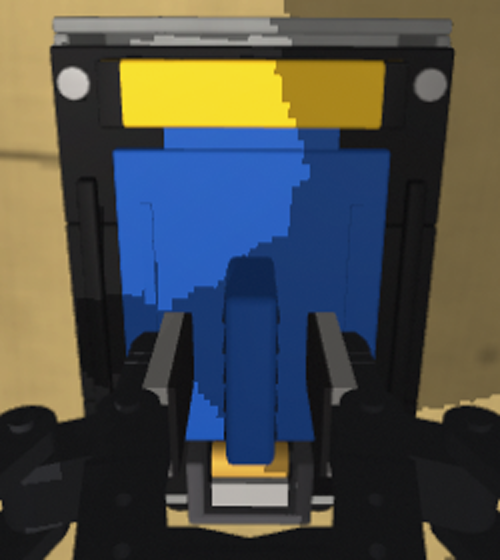

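Released, with the cover staying flat. Retreating straight up.

```bash
python3 -m handwheel '[[-5,0,0,0,0,0,30],[-15,0,0,0,0,0,30],[-40,0,0,0,0,0,40],[-75,0,0,0,0,0,40],[-110,0,0,0,0,0,40],[-140,0,0,0,0,0,40],[-140,0,0,0,0,0,40],[-140,0,0,0,0,0,40]]'; python3 -c "
from h import *
np.set_printoptions(precision=4,suppress=True)
p=snap('wrist','w14.png'); q=snap('side','s14.png'); a=snap('scene','a14.png')
cv2.imwrite('pics/s14c.png',cv2.resize(q['pixels'][200:320,260:400,::-1],None,fx=5,fy=5,interpolation=cv2.INTER_CUBIC))
b=p['pixels'][:,:,::-1]; cv2.imwrite('pics/w14c.png',cv2.resize(b[20:260,210:440],None,fx=2.4,fy=2.4,interpolation=cv2.INTER_CUBIC))
for n in ['relay','contactor','green_strip']:
    for k in (a,q):
        r=viewer.pinpoint(k,n)
        if r: print(n,atz(k,r[0]['location'],0),r[0]['conf'])
"
```

```text
t: 17.83
position: [0.5227, 0.2197, 0.2047]
tool_rot: [-1.26, 1.171, 1.251]
contact_force: [0.4, -0.7, -0.9]
finger_gap: 0.0401
relay [0.4058 0.0126 0.    ] 0.84
relay [0.403  0.0151 0.    ] 0.84
contactor [0.737  0.0395 0.    ] 0.7
contactor [0.7544 0.0238 0.    ] 0.65
green_strip [ 0.7493 -0.0929  0.    ] 0.71
green_strip [ 0.7444 -0.081   0.    ] 0.78
```

View pics/s14c.png

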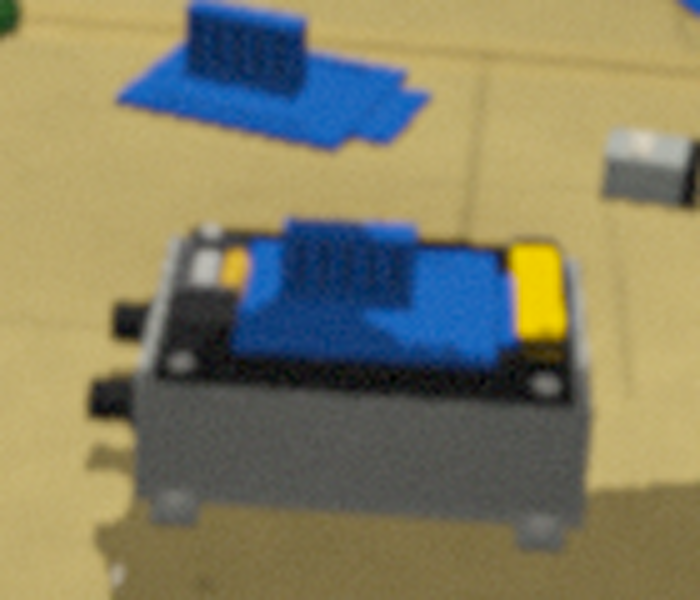

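View pics/w14c.png

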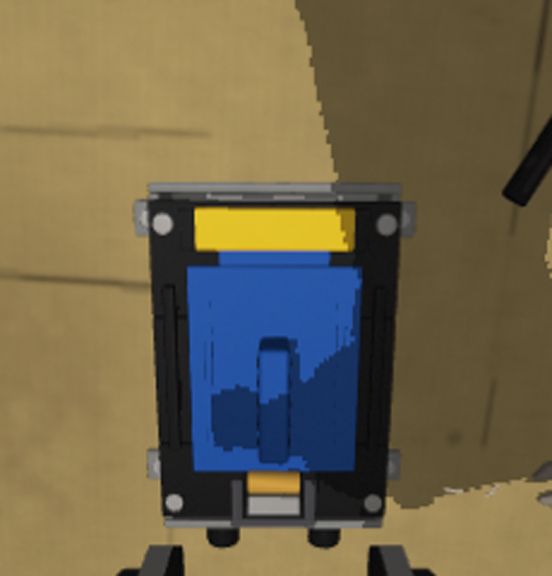

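View pics/a14.png

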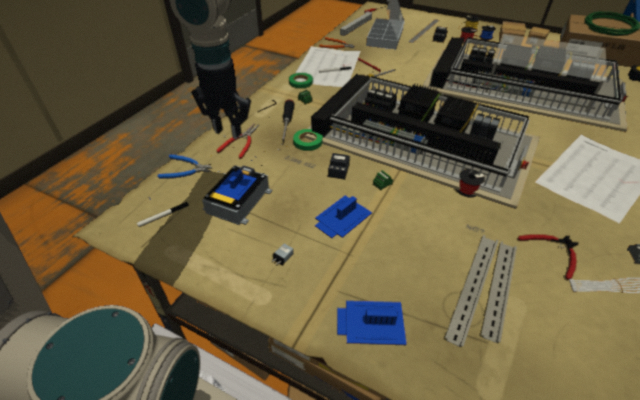

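```bash
python3 - <<'E'
from h import *
np.set_printoptions(precision=4,suppress=True)
p=viewer.get_image('wrist')
cv2.imwrite('pics/w15c.png',cv2.resize(p['pixels'][180:245,270:400,::-1],None,fx=6,fy=6,interpolation=cv2.INTER_CUBIC))
m=bluemask(p,(325,150))
for dz,nm in ((50,'flat'),):
  for tilt in (-2,-1,0,1,2,3,6):
    t=np.radians(tilt)
    B=[]
    for b in COVER:
        x=b[:,0]+.056; B.append(np.c_[x*np.cos(t)-b[:,2]*np.sin(t)-.056,b[:,1],x*np.sin(t)+b[:,2]*np.cos(t)+.05])
    w=fit([(p,m)],B,(.511,.219,.064)); print(tilt,np.round(w,4))
E
```

```text
-2 [0.512  0.2177 0.0575 0.0798]
-1 [0.511  0.2178 0.0591 0.081 ]
0 [0.5104 0.2178 0.0575 0.0835]
1 [0.51   0.2176 0.0606 0.0856]
2 [0.5096 0.2177 0.0612 0.092 ]
3 [0.5096 0.2176 0.0547 0.0983]
6 [0.5096 0.2179 0.0654 0.1231]
```

View pics/w15c.png

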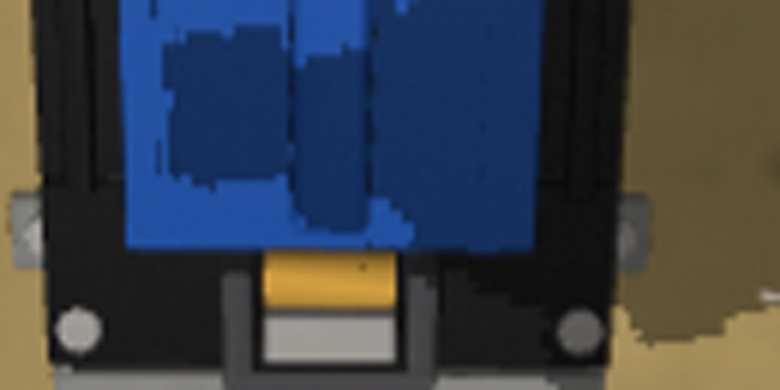

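The last crop shows the cover flat, its tail edge at the front of the roller and not on top of it. The model fit clearly favours flat over the 6° raised state, and the robot is clear. Signing off.

```bash
python3 -c "
from h import *
print(get_obs()['t'],get_obs()['contact_force']); print(ctrl.sign_off())"
```

```text
18.3333 [-0.27797456  0.73783646 -0.12861666]
the job is handed in; nothing more can be done
None
```

The blue cover is back on the housing, hooked under the yellow bar and seated flat at the roller. I handed the job in at about 18 s.

- **Which cover:** I took the middle of the three, at about (388,260) in the scene view. It was the only one whose measured size matched yours: about 101 mm from lip to tail and 70 mm wide.
- **Hooking the lip:** With the tail raised about 16°, I set the lip on the land (about 3 N) and slid it under the bar. It met the strip near housing x = -55 mm and I pushed it to a firm stop about 2.5 mm further in (about 8 N).
- **Pivot and release:** I pivoted it down about the lip to flat and pressed with at most 17.5 N. I then eased off and opened the gripper, and withdrew straight up.

**Last checks:**
- **Flat:** In the final pictures the cover lies flat, with its tail edge at the front of the roller and not on top of it. A model fit clearly preferred flat over the 6° raised position, but could not separate tilts within about ±1–2°.
- **Position:** The cover sits at -1.2 mm along the housing, close to the expected -1.1 mm.
- **Bystanders:** The arm passed well above the relay, contactor and green blocks, and the pictures show them in place. Single position estimates vary by about 1–2 cm.

**Not confirmed:** I felt no distinct snap, probably because I held the lip against the strip's stop while pivoting. The overlap of the roller on the tail is too small to see, so "under the roller" rests on the flat pose, the firm stop at 17.5 N and the cover staying put after release. I did not do a lift test.

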